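# File the notebook upright in its slot

### The arm

A 7-joint arm with a two-finger parallel gripper is mounted at the origin on a cart in front of the work surface, level with it; the furniture and walls round the work are solid. World frame = base frame: x ahead of the robot, y to its left, z up, the work surface at z = 0. Lengths are in m, angles in rad, forces in N, time in s.
With the tool pointing down it reaches from about 0.35 to 0.9 m from the base axis. Payload 8.1 kg.
Tool frame: the origin (TCP) lies between the finger pads; the fingertips stand ahead of it and the grasp point (between the pads) is the TCP (arm.nose_length is the z of the fingertips in the tool frame, in m); z points along the fingers, y is the line along which they close (so a half turn about z gives the same grasp; the last joint's range is limited). The gripper opens to 92 mm and grips with 3 to 60 N. Pads are 19 mm wide; open, the fingers measure 130 mm over their backs; the gripper's body (75 mm by 190 mm) begins 47 mm behind the grasp point.
Start: joints at [1.007, 0.434, 0.025, 1.573, -0.012, 1.134, -0.075], TCP at [0.278, -0.56, 0.222] pointing down, gripper open.
Joint ranges: [-2.62, 2.62], [-0.44, 2.09], [-1.27, 1.32], [0.08, 2.57], [-1.32, 4.46], [0.12, 2], [-2.74, 2.74]. Speed limits (rad/s): [2.22, 2.22, 3.01, 3.01, 3.14, 3.14, 3.14].

### API

Orientations are given as a rotation vector (axis times angle).
In Python, from cell import sensors, optics, arm gives the robot as it stands.
- The arm moves only by the tool arm_command, never from a script. Its argument "deltas" is one flat list of numbers, 7 for each row, row after row: the turn, a rotation vector about the world's x, y, z as a fraction of full scale, then the shift along the world's x, y, z as a fraction of full scale, then the finger opening in mm, from 0 to 91.8. In form: [wx, wy, wz, dx, dy, dz, fingers, wx, wy, wz, dx, dy, dz, fingers, ...]. A call has 1 to 20 rows; each row is the pose to reach, as a shift and turn from the pose commanded when the call began; what a row does not reach only later rows make up. Full scale, the value 1, is 1 m for a shift and 90 degrees for a turn. A row lasts 1/10 s, in which the tool goes at most 50 mm and 8.59 degrees, less where a joint would pass 70% of its speed; a pose out of reach is approached as far as the arm can. A call with a number of a shift or a turn outside -1 to 1 is refused whole. A call with a gripper value outside its range is refused whole. The fingers move at their own pace and stop on an object; "force" is the grip in N (left out, the last holds). Time passes only in rows, so rows that repeat a pose let the fingers close. It gives the time, the measured TCP pose, the force, the opening and the grip force at its end, in the units of the state.
- sensors.observe(): the state, without advancing time (a new reading comes with each control period).
- optics.get_image(name): name is "scene" or "top"; returns the picture (420x560x3 uint8, blue, green, red); there is no depth.
- optics.calibration(name): a dict with "camera_matrix" (3x3 intrinsics, pixels), "rvec" (rotation vector, rad) and "tvec" (3), from world to camera coordinates, as OpenCV has them. Camera axes: x right, y down, z forward; pixel columns grow to the right and rows downward; lengths in m; the calibration is good to about 2 mm. A picture is of the moment at which its call begins. calibration takes no time and is no camera call.
- arm.sign_off(): hands the job in; it is judged then, once.
The state is a dict: "clock": time; "joints": joint angles; "dq": joint speeds; "joint_efforts": joint torques, N m; "position": TCP position; "ee_rot": TCP orientation; "force": force on the tool from outside, world axes, zero at the start; "ft_torque": the same for the moment, N m; "width": opening from 0.0 (shut) to 1.0 (fully open); "gripper_force": force on a finger pad.
Only numpy, scipy, OpenCV 4.12 (cv2) and the standard library are available. Lean on these libraries where they do the work, as an engineer would, in place of code of your own. Each camera call takes 0.05 s, during which the arm holds its last target. There are 200 camera calls.

### The job

Take the notebook that leans on the sloping book rest and file it upright, on its long edge, in the narrow holder (the one whose slot is only a little wider than the notebook, not the wide one), standing on the slot's floor and about centred along it. Lower it right down to the slot's floor before you let go, and leave the other things on the desk where they are.

Things in the scene. Friction and masses are not known exactly. Their poses are not given: they have to be found in the camera images.
- notebook_center (a point): centre of the loose, shut, dark blue hard-cover notebook, 148 (its x) x 105 (y) x 15 mm (z), 0.13 to 0.25 kg. At the start it leans on the book rest, one long edge on the lip: x level, y up the slope (30 deg from vertical, top leaning roughly towards the robot), z up and away from the robot. The middle 80 mm of its upper long edge is free before and behind down to 72 mm from the edge
- rest: fixed book rest, dark sheet steel, base 120 x 150 mm, 93 mm high; origin under its centre, y along its width, z up. Faces away from the robot: 4 mm back plate rising towards -x, 30 deg from vertical, 24 mm lip at its foot (25 mm above the desk). Plate 30 mm high over the middle 82 mm, then two 34 mm wide ears at y = +/-58 mm, 78 mm up the slope
- narrow_slot (a point): centre of the floor of the narrow holder's slot (the goal), 5 mm above the desk; fixed, dark sheet steel. Slot 23 mm wide (along x), 130 mm long (along y), open at both ends and the top, z up. Walls 3 mm thick, 34 mm above the desk over the middle 70 mm, beyond that ears to 59 mm with flared tips. Base 79 x 130 mm
- wide_slot (a point): centre of the floor of the other, wide holder's slot, 5 mm above the desk: same make, heights and axes, but the slot is 60 mm wide and the base 116 x 130 mm; it stays empty. Either holder may be the left one
- stapler: loose stapler, 36 x 146 x 58 mm, origin under its centre; a bystander
- sticky_pad: loose pad of sticky notes, 78 x 78 x 16 mm, origin under its centre; a bystander
- eraser: loose eraser, 20 x 43 x 13 mm, origin under its centre; a bystander
There are look-alikes about, which are no part of the job. What is shaped like the part that bears notebook_center but purple is not meant.

How it is judged:
By the outcome, as a careful person would: the job done as asked, in the order asked, and still so for the second after the job is handed in, with the robot touching nothing.
It also fails if it takes over 48 s, if anything falls off the work surface, if the arm or the gripper's body presses on something with over 40 N, if the wrist force passes 120 N, or if a joint passes its speed limit or range.

## Working session

There is one attempt and no reset: what is moved stays moved. The work goes in short steps, Python scripts to look and compute and a tool call to move; the robot and the scene stay as the last step left them, time stands still between calls to the robot, and variables do not carry over. Pictures are saved under pics/ and viewed, at most 10 in all, crops included, and the job is handed in when it is done.

Besides the shell and the picture viewer there is one more tool, called after "Request:" as a command line: name --argument value ..., lists and objects as JSON in quotes. arm_command: Moves the arm, as the interface text tells. Its arguments: {"type":"object","properties":{"deltas":{"type":"array","items":{"type":"number"}},"force":{"type":"number"}},"required":["deltas"]}

```bash
mkdir -p pics
python3 - <<'E'
from cell import sensors, optics, arm
import cv2, numpy as np
for n in ("scene","top"):
    im=optics.get_image(n); cv2.imwrite(f"pics/{n}0.png",im)
    c=optics.calibration(n); R=cv2.Rodrigues(np.array(c["rvec"],float))[0]
    print(n,np.round(c["camera_matrix"],1).tolist(),"cam pos",np.round(-R.T@np.ravel(c["tvec"]),3)); print(R.round(2).tolist())
s=sensors.observe(); print(s, arm.nose_length)
E
```

```text
scene [[425.9, 0.0, 275.1], [0.0, 425.9, 218.5], [0.0, 0.0, 1.0]] cam pos [-0.047  0.63   0.823]
[[-0.72, -0.7, 0.01], [-0.47, 0.48, -0.74], [0.51, -0.53, -0.67]]
top [[391.0, 0.0, 288.4], [0.0, 391.0, 204.7], [0.0, 0.0, 1.0]] cam pos [0.433 0.038 1.015]
[[-0.02, -1.0, 0.0], [-1.0, 0.02, -0.08], [0.08, -0.0, -1.0]]
{'clock': 0.1, 'joints': array([ 1.00741659,  0.43513136,  0.02494518,  1.57393492, -0.01158665,
        1.13397887, -0.07507927]), 'dq': array([ 2.00534848e-04, -1.78254857e-03, -1.40547537e-03, -2.75575210e-03,
       -1.25963919e-03, -7.28105048e-05, -9.22664618e-06]), 'joint_efforts': array([ 3.09356881e-03, -6.69126678e+01,  9.87657420e-01, -3.15145326e+01,
       -6.05620933e-02,  3.72758461e-02,  2.93066580e-05]), 'position': array([ 0.27768411, -0.55945754,  0.22136428]), 'ee_rot': array([-3.05738184e+00, -7.17096491e-01,  6.50423326e-04]), 'force': array([-0.1388899 ,  0.46494685,  0.48587625]), 'ft_torque': array([-0.0167487 ,  0.03571564,  0.00379717]), 'gripper_force': 0.0, 'width': 0.99933002863087} 0.019
```

View pics/scene0.png

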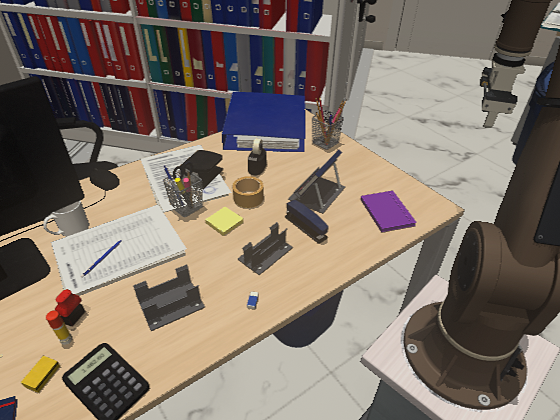

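View pics/top0.png

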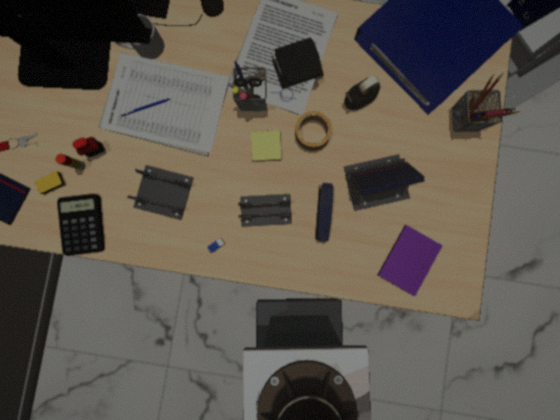

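The scene view shows the rest with the dark notebook at about (318,185). The narrow holder is at (265,248), the wide one at (168,298), the stapler at (307,222) and the purple decoy at (388,210). In the top view the rest and notebook are at (382,182), the narrow holder at (265,210), the wide one at (162,192) and the stapler at (325,212). I'll enlarge these areas next.

Run:
```python
import cv2, numpy as np
t=cv2.imread("pics/top0.png")[145:235,230:430]; t=np.clip(t.astype(float)*2.2,0,255).astype('uint8')
cv2.imwrite("pics/topc.png",cv2.resize(t,None,fx=4,fy=4,interpolation=cv2.INTER_CUBIC))
s=cv2.imread("pics/scene0.png")[140:275,230:360]; s=np.clip(s.astype(float)*1.6,0,255).astype('uint8')
cv2.imwrite("pics/scenec.png",cv2.resize(s,None,fx=4.4,fy=4.4,interpolation=cv2.INTER_CUBIC))
```

```text
(no output)
```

View pics/topc.png

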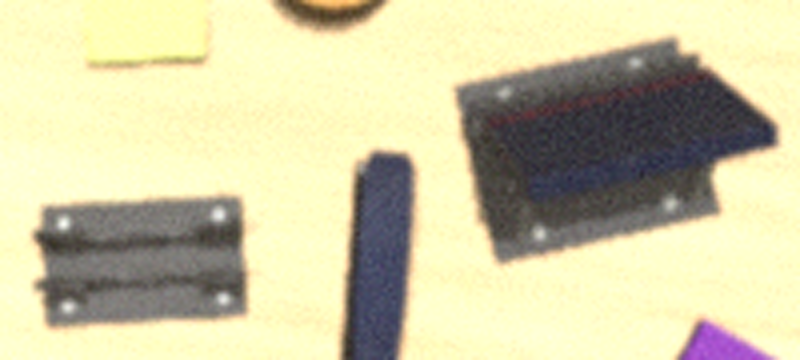

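View pics/scenec.png

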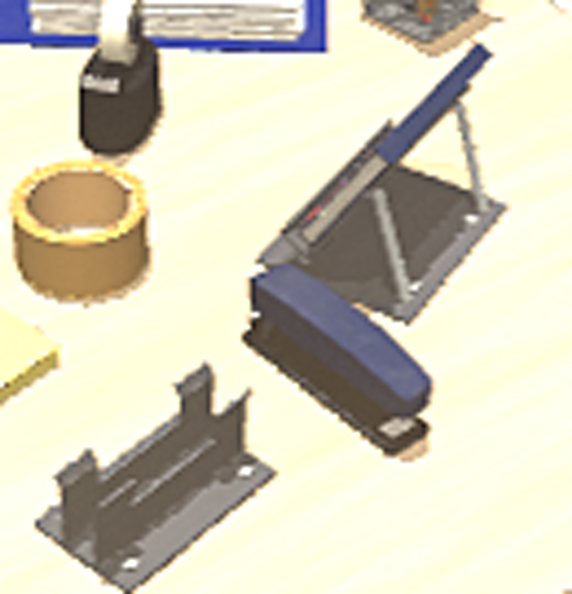

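The top crop shows the narrow holder's base corners at (42,207), (240,197), (247,312) and (50,325). The notebook's free upper edge is a strip from (528,175–198) to (776,125–145). The scene crop shows that same edge from (380–390,150–163) to (478–490,45–55). Next I triangulate it.

```bash
cat > h.py <<'E'
import cv2, numpy as np
from cell import sensors, optics, arm
def cam(n):
    c=optics.calibration(n); K=np.array(c["camera_matrix"],float); R=cv2.Rodrigues(np.array(c["rvec"],float))[0]
    return K,R,np.ravel(c["tvec"]).astype(float)
C={n:cam(n) for n in("scene","top")}
def plane(n,uv,z):
    K,R,t=C[n]; o=-R.T@t; d=R.T@np.linalg.solve(K,[*uv,1]); return o+d*(z-o[2])/d[2]
def proj(n,p):
    K,R,t=C[n]; q=K@(R@np.asarray(p)+t); return q[:2]/q[2]
def tri(a,b):
    P=[C[n][0]@np.c_[C[n][1],C[n][2]] for n in("scene","top")]
    X=cv2.triangulatePoints(P[0],P[1],np.float64(a).reshape(2,1),np.float64(b).reshape(2,1)).ravel(); X=X[:3]/X[3]
    return X, np.linalg.norm(proj("scene",X)-a), np.linalg.norm(proj("top",X)-b)
T=lambda p:np.array(p)/4+[229.6,144.6]
S=lambda p:np.array(p)/4.4+[229.6,139.6]
E
python3 - <<'E'
from h import *
np.set_printoptions(precision=4,suppress=True)
nc=[plane("top",T(p),.004) for p in[(42,207),(240,197),(247,312),(50,325)]]
ns=[plane("top",T(p),.005) for p in[(65,222),(218,214),(222,298),(68,306)]]
rc=[plane("top",T(p),.003) for p in[(458,88),(675,38),(720,212),(500,262)]]
for nm,q in(("narrow",nc),("screws",ns),("rest",rc)):
    q=np.array(q); print(nm,q.mean(0),[np.linalg.norm(q[i]-q[(i+1)%4]) .round(4) for i in range(4)],
      "yaw of y axis", [np.degrees(np.arctan2(-(q[a]-q[b])[0],(q[a]-q[b])[1])).round(2) for a,b in((0,1),(3,2))])
# scene holder corners on base (left, front, right)
print("scene corners",[plane("scene",S(p),.004) for p in[(38,523),(127,590),(275,472)]]); print("top corners",np.array(nc))
E=[]
for nm,a,b in(("Lfront",(380,150),(527,175)),("Lback",(390,163),(532,198)),("Rfront",(478,45),(776,125)),("Rback",(490,55),(776,145))):
    X=tri(S(a),T(b)); E.append(X[0]); print(nm,X)
E=np.array(E);L=E[:2].mean(0);R_=E[2:].mean(0)
print("len",np.linalg.norm(L-R_),"thick",np.linalg.norm(E[0]-E[1]),np.linalg.norm(E[2]-E[3]),"mid",(L+R_)/2,"yaw",np.degrees(np.arctan2(-(L-R_)[0],(L-R_)[1])))
E
```

```text
narrow [0.5033 0.094  0.004 ] [np.float64(0.1288), np.float64(0.0748), np.float64(0.1275), np.float64(0.0768)] yaw of y axis [np.float64(1.84), np.float64(2.7)]
screws [0.5033 0.0949 0.005 ] [np.float64(0.0993), np.float64(0.0546), np.float64(0.0995), np.float64(0.0545)] yaw of y axis [np.float64(1.94), np.float64(1.9)]
rest [ 0.5701 -0.1962  0.003 ] [np.float64(0.1466), np.float64(0.1178), np.float64(0.1472), np.float64(0.117)] yaw of y axis [np.float64(12.01), np.float64(11.72)]
scene corners [array([0.5377, 0.1574, 0.004 ]), array([0.4636, 0.1563, 0.004 ]), array([0.4666, 0.0287, 0.004 ])]
top corners [[0.539  0.1602 0.004 ]
 [0.5432 0.0315 0.004 ]
 [0.4684 0.0284 0.004 ]
 [0.4624 0.1557 0.004 ]]
Lfront (array([ 0.5369, -0.1349,  0.1233]), np.float64(1.123970093194277), np.float64(1.6052703989000194))
Lback (array([ 0.5265, -0.1367,  0.1175]), np.float64(0.2416210397159115), np.float64(0.3433018278034372))
Rfront (array([ 0.5664, -0.2777,  0.1213]), np.float64(0.0024431912210284464), np.float64(0.0037415218292549267))
Rback (array([ 0.5555, -0.278 ,  0.1182]), np.float64(0.12088211075113683), np.float64(0.18412436105329874))
len 0.14497552837403996 thick 0.012066785528004017 0.011309745451780923 mid [ 0.5463 -0.2068  0.1201] yaw 11.644997346630895
```

```bash
cat >> h.py <<'E'
from scipy.spatial.transform import Rotation as Ro
def tool(tilt,yaw):  # tool z down, tilted outward; tool y = notebook normal
    a,t=np.radians([yaw,tilt]); z=np.array([np.sin(t)*np.cos(a),np.sin(t)*np.sin(a),-np.cos(t)]); y=np.array([np.cos(t)*np.cos(a),np.cos(t)*np.sin(a),np.sin(t)])
    return Ro.from_matrix(np.c_[np.cross(y,z),y,z])
def go(Rt,p):
    s=sensors.observe(); r=(Rt*Ro.from_rotvec(s["ee_rot"]).inv()).as_rotvec()/(np.pi/2)
    return np.round(np.r_[r,np.array(p)-s["position"]],4).tolist()
M=np.array([.546,-.207,.120]); G=tool(30,11.8); d=G.as_matrix()[:,2]
V=tool(0,1.9); SL=np.array([.5033,.0945,.005])
E
python3 -c "
from h import *
print(go(G,M-.115*d)); print((V*G.inv()).as_rotvec()/(np.pi/2), d)"
```

```text
[-0.1568, -0.323, 0.8173, 0.212, 0.3407, -0.0018]
[-0.0398054   0.33135838 -0.10747288] [ 0.48943369  0.10224803 -0.8660254 ]
```

Request:
arm_command --deltas '[-0.157,-0.323,0.817,0.212,0.341,0.02,50,-0.157,-0.323,0.817,0.212,0.341,0.02,50,-0.157,-0.323,0.817,0.212,0.341,0.02,50,-0.157,-0.323,0.817,0.212,0.341,0.02,50,-0.157,-0.323,0.817,0.212,0.341,0.02,50,-0.157,-0.323,0.817,0.212,0.341,0.02,50,-0.157,-0.323,0.817,0.212,0.341,0.02,50,-0.157,-0.323,0.817,0.212,0.341,0.02,50,-0.157,-0.323,0.817,0.212,0.341,0.02,50,-0.157,-0.323,0.817,0.212,0.341,0.02,50,-0.157,-0.323,0.817,0.212,0.341,0.0,50,-0.157,-0.323,0.817,0.212,0.341,0.0,50,-0.157,-0.323,0.817,0.212,0.341,0.0,50,-0.157,-0.323,0.817,0.212,0.341,0.0,50,-0.157,-0.323,0.817,0.212,0.341,0.0,50,-0.157,-0.323,0.817,0.212,0.341,0.0,50]'

```text
clock: 1.7
position: [0.4902, -0.2188, 0.2226]
ee_rot: [1.736, 2.136, 0.574]
force: [0.1, -0.3, 0.3]
width: 0.545
gripper_force: 0.0
```

```bash
python3 -c "
from h import *
print(go(G,M-.04*d), go(G,M+.035*d), sensors.observe()['clock'])
t=optics.get_image('top')[120:240,300:460]; s=optics.get_image('scene')[110:260,230:400]
f=lambda i:cv2.resize(np.clip(i*1.6,0,255).astype('uint8'),None,fx=3.5,fy=3.5,interpolation=cv2.INTER_CUBIC)
a=f(t);b=f(s)[:, :]
h=max(a.shape[0],b.shape[0]); a=cv2.copyMakeBorder(a,0,h-a.shape[0],0,0,0); o=np.hstack([a,b]); cv2.imwrite('pics/p1.png',cv2.resize(o,None,fx=.69,fy=.69))"
```

```text
[0.0003, 0.0013, 0.0001, 0.0362, 0.0077, -0.068] [0.0003, 0.0013, 0.0001, 0.0729, 0.0154, -0.1329] 1.7
```

View pics/p1.png

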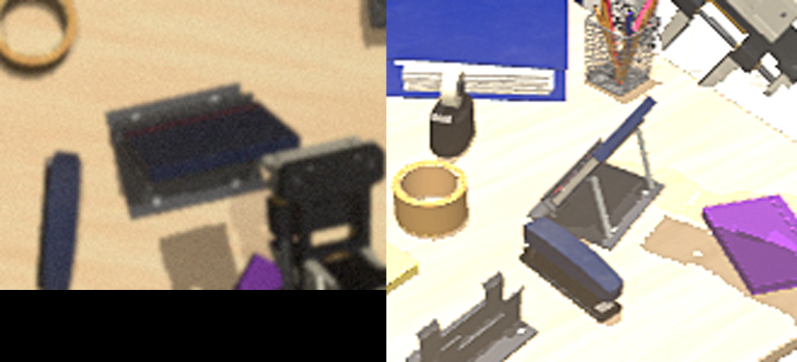

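The picture shows the gripper at top pixel (~(425,190)), to the right of the notebook, and nothing has been disturbed. I'll check that this agrees with the measured pose.

```bash
python3 -c "
from h import *
p=sensors.observe()['position'];print(p,proj('top',p),proj('scene',p),proj('top',p+.019*d),proj('scene',p+.019*d),'M',proj('top',M),proj('scene',M), sensors.observe()['clock'])
t=optics.get_image('top')[120:270,280:480]; s=optics.get_image('scene')[20:220,200:400]
f=lambda i:cv2.resize(np.clip(i*1.5,0,255).astype('uint8'),(400,int(400*i.shape[0]/i.shape[1])),interpolation=cv2.INTER_CUBIC)
a=f(t);b=f(s);a=cv2.copyMakeBorder(a,0,100,0,0,0);cv2.imwrite('pics/p2.png',np.hstack([a,b]))"
```

```text
[ 0.4900916  -0.21882098  0.22239922] [413.61723794 205.87910396] [351.34605438 137.45562255] [409.94683003 202.04999047] [347.34207791 141.7340201 ] M [393.19503856 185.25886096] [328.59347477 162.63896913] 1.8
```

View pics/p2.png

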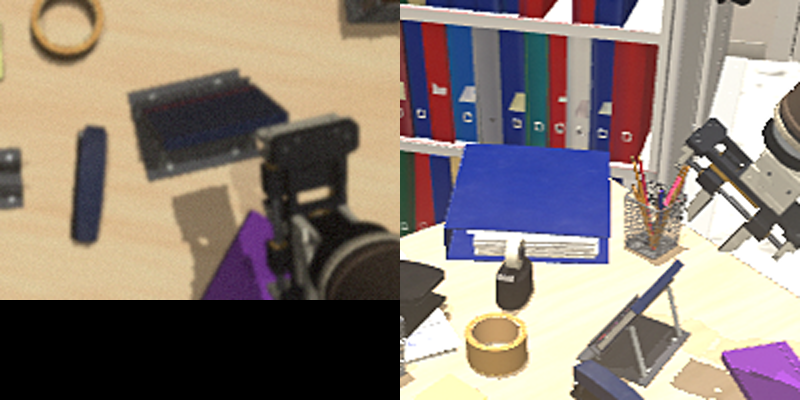

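```bash
python3 -c "
from h import *
p=sensors.observe()['position'];n=G.as_matrix()[:,1];x=G.as_matrix()[:,0]
print([ (k,s,(proj('scene',p+.019*d+s*n)-[320,60]).round(1)*4, (proj('top',p+.019*d+s*n)-[380,160]).round(1)*4) for k,s in(('front',.025),('back',-.025))])
t=optics.get_image('top')[160:260,380:480]; s=optics.get_image('scene')[60:160,320:420]
f=lambda i:cv2.resize(np.clip(i*1.8,0,255).astype('uint8'),(400,400),interpolation=cv2.INTER_CUBIC)
cv2.imwrite('pics/p3.png',np.hstack([f(t),f(s)]))"
```

```text
[('front', 0.025, array([ 82.4, 301.6]), array([116.8, 125.2])), ('back', -0.025, array([136.4, 352.8]), array([122.4, 210.4]))]
```

View pics/p3.png

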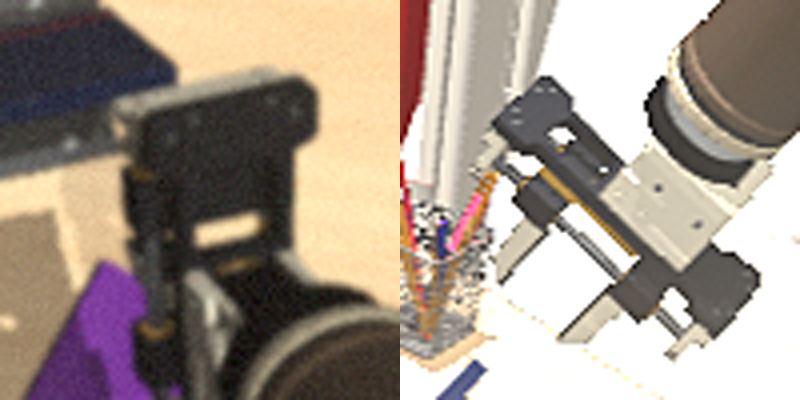

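The right panel shows the fingertips at local (100,280) and (160,342). They should be at (82,302) and (136,353), so they sit up and right of that. I'll check with the gripper body's corners, which are visible in both views.

```bash
python3 -c "
from h import *
s=sensors.observe();p=s['position'];A=Ro.from_rotvec(s['ee_rot']).as_matrix();x,n,d=A.T
print(A.round(3).tolist())
for k in(.019,.0,-.047):
  for b in(-.095,-.025,.025,.095):
    if (k<-.01)==(abs(b)>.05):
      for c in(-.0375,.0375) if k<-.01 else (-.0095,.0095):
        q=p+k*d+b*n+c*x; print(k,b,c,'top',((proj('top',q)-[380,160])*4).round(),'scene',((proj('scene',q)-[320,60])*4).round())"
```

```text
[[-0.204, 0.847, 0.491], [0.979, 0.177, 0.102], [-0.0, 0.501, -0.865]]
0.019 -0.025 -0.0095 top [140. 207.] scene [142. 346.]
0.019 -0.025 0.0095 top [105. 215.] scene [131. 359.]
0.019 0.025 -0.0095 top [135. 121.] scene [ 89. 296.]
0.019 0.025 0.0095 top [ 99. 130.] scene [ 76. 308.]
0.0 -0.025 -0.0095 top [155. 222.] scene [159. 330.]
0.0 -0.025 0.0095 top [119. 231.] scene [147. 343.]
0.0 0.025 -0.0095 top [150. 136.] scene [104. 278.]
0.0 0.025 0.0095 top [113. 144.] scene [ 92. 291.]
-0.047 -0.095 -0.0375 top [253. 371.] scene [296. 341.]
-0.047 -0.095 0.0375 top [110. 404.] scene [252. 395.]
-0.047 0.095 -0.0375 top [244.  26.] scene [ 85. 142.]
-0.047 0.095 0.0375 top [85. 62.] scene [ 33. 188.]
```

Request:
arm_command --deltas '[0,0.001,0,0.022,0.005,-0.041,50,0,0.001,0,0.044,0.009,-0.081,50,0,0.001,0,0.044,0.009,-0.081,50,0,0.001,0,0.044,0.009,-0.081,50,0,0.001,0,0.044,0.009,-0.081,50]'

```text
clock: 2.5
position: [0.534, -0.2103, 0.1423]
ee_rot: [1.737, 2.136, 0.572]
force: [0.4, 0.5, 0.9]
width: 0.544
gripper_force: 0.0
```

```bash
python3 -c "
from h import *
s=sensors.observe();p=s['position'];A=Ro.from_rotvec(s['ee_rot']).as_matrix();x,n,d=A.T
print(p,((p-M)@A).round(4))
t=optics.get_image('top')[130:230,330:430]; sc=optics.get_image('scene')[100:200,270:370]
for k in(.019,0):
  for b in(-.025,.025):
    for c in(-.0095,.0095):
        q=p+k*d+b*n+c*x; print(k,b,c,'top',((proj('top',q)-[330,130])*4).round(),'scene',((proj('scene',q)-[270,100])*4).round())
f=lambda i:cv2.resize(np.clip(i*1.8,0,255).astype('uint8'),(400,400),interpolation=cv2.INTER_CUBIC)
cv2.imwrite('pics/p4.png',np.hstack([f(t),f(sc)]))"
```

```text
[ 0.53403685 -0.21034639  0.14233317] [-0.0009  0.0005 -0.0255]
0.019 -0.025 -0.0095 top [277. 260.] scene [271. 262.]
0.019 -0.025 0.0095 top [246. 267.] scene [259. 275.]
0.019 0.025 -0.0095 top [271. 181.] scene [220. 214.]
0.019 0.025 0.0095 top [239. 188.] scene [208. 227.]
0 -0.025 -0.0095 top [290. 273.] scene [285. 247.]
0 -0.025 0.0095 top [257. 280.] scene [273. 260.]
0 0.025 -0.0095 top [284. 193.] scene [234. 199.]
0 0.025 0.0095 top [250. 200.] scene [222. 211.]
```

View pics/p4.png

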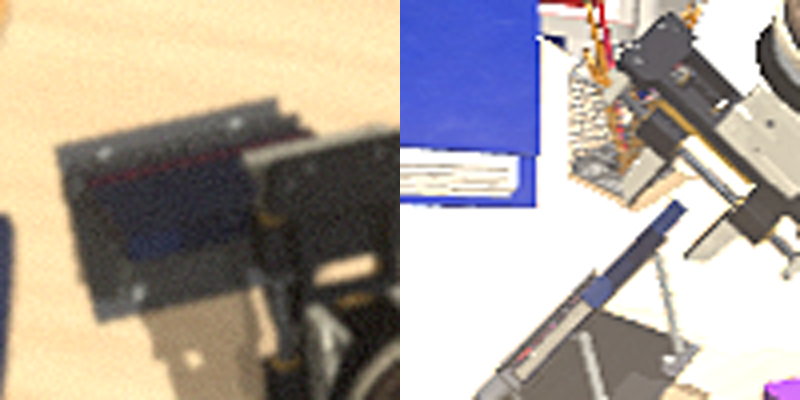

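The right panel shows fingertips at local (232,203) and (290,258), above the upper edge, which runs (190,297) to (280,208). Next I triangulate a gripper corner seen in both views, to settle which direction the offset lies in.

```bash
python3 -c "
from h import *
s=sensors.observe();p=s['position'];A=Ro.from_rotvec(s['ee_rot']).as_matrix()
np.set_printoptions(precision=4,suppress=True)
Tt=lambda u:np.array(u)/4+[329.6,129.6]; Ss=lambda u:np.array(u)/4+[269.6,99.6]
for a,b in(((202,105),(252,178)),((208,92),(246,155)),((222,75),(246,155)),((245,17),(246,155))):
  X=tri(Ss(a),Tt(b)); print(a,b,X[0],(X[0]-p)@A,X[1:])
# finger tips: single view scene, intersect with plane through tool y-z (x=0.0095) 
for u in((232,203),(290,258)):
  K,R,t=C['scene'];o=-R.T@t;dd=R.T@np.linalg.solve(K,[*Ss(u),1])
  oo=(o-p)@A;d2=dd@A
  for c in(-.0095,.0095):
    print(u,'at x',c,oo+d2*(c-oo[0])/d2[0])
  print(u,'at z=.019',oo+d2*(.019-oo[2])/d2[2])
"
```

```text
(202, 105) (252, 178) [ 0.5546 -0.1684  0.2514] [ 0.037   0.0793 -0.0796] (np.float64(1.244439432376798), np.float64(1.9675970194691468))
(208, 92) (246, 155) [ 0.5587 -0.1683  0.2596] [ 0.0363  0.0869 -0.0847] (np.float64(1.2188176367632155), np.float64(1.9375979356165896))
(222, 75) (246, 155) [ 0.5523 -0.1668  0.2755] [ 0.0391  0.0897 -0.1014] (np.float64(2.7317335013823594), np.float64(4.373308289960889))
(245, 17) (246, 155) [ 0.5386 -0.1571  0.3253] [ 0.0513  0.1048 -0.1503] (np.float64(5.0632189514262445), np.float64(8.321302037558873))
(232, 203) at x -0.0095 [-0.0095  0.0254  0.0047]
(232, 203) at x 0.0095 [ 0.0095  0.0248 -0.0112]
(232, 203) at z=.019 [-0.0265  0.0259  0.019 ]
(290, 258) at x -0.0095 [-0.0095 -0.0316  0.0049]
(290, 258) at x 0.0095 [ 0.0095 -0.031  -0.011 ]
(290, 258) at z=.019 [-0.0263 -0.0321  0.019 ]
```

The corner comes out at tool x=+0.037 and centred in y, so the tool is aligned laterally. The visible tips only look about 15 mm short along the approach axis. I'll advance along the slope to a nominal depth of 42 mm, which keeps 5 mm of body clearance, and watch the force.

Request:
arm_command --deltas '[0,0,0,0.008,0.002,-0.015,50,0,0,0,0.016,0.003,-0.029,50,0,0,0,0.024,0.005,-0.043,50,0,0,0,0.033,0.007,-0.058,50,0,0,0,0.033,0.007,-0.058,50,0,0,0,0.033,0.007,-0.058,50]'

```text
clock: 3.2
position: [0.5668, -0.2032, 0.0841]
ee_rot: [1.737, 2.137, 0.573]
force: [-0.3, 0.0, 0.2]
width: 0.548
gripper_force: 0.0
```

Request:
arm_command --deltas '[0,0,0,0,0,0,0,0,0,0,0,0,0,0,0,0,0,0,0,0,0,0,0,0,0,0,0,0,0,0,0,0,0,0,0,0,0,0,0,0,0,0,0,0,0,0,0,0,0,0,0,0,0,0,0,0]' --force 30

```text
clock: 4.0
position: [0.5676, -0.2028, 0.0836]
ee_rot: [1.737, 2.137, 0.573]
force: [0.3, 0.6, 5.7]
width: 0.159
gripper_force: 30.0
```

Request:
arm_command --deltas '[0,0,0,-0.004,-0.001,0.009,0,0,0,0,-0.01,-0.002,0.019,0,0,0,0,-0.012,-0.002,0.035,0,0,0,0,-0.012,-0.002,0.06,0,0,0,0,-0.012,-0.002,0.09,0,0,0,0,-0.012,-0.002,0.13,0,0,0,0,-0.012,-0.002,0.17,0,0,0,0,-0.012,-0.002,0.17,0,0,0,0,-0.012,-0.002,0.17,0]' --force 30

```text
clock: 4.9
position: [0.5541, -0.205, 0.2538]
ee_rot: [1.737, 2.137, 0.571]
force: [-1.5, -0.4, -3.4]
width: 0.158
gripper_force: 30.0
```

```bash
python3 -c "
from h import *
print(go(V,[SL[0],SL[1],.20]))"
```

```text
[-0.0389, 0.3315, -0.1072, -0.0508, 0.2995, -0.0538]
```

Request:
arm_command --deltas '[-0.005,0.041,-0.013,-0.006,0.037,0,0,-0.01,0.083,-0.027,-0.013,0.075,0,0,-0.015,0.124,-0.04,-0.019,0.112,0,0,-0.019,0.166,-0.053,-0.025,0.15,0,0,-0.024,0.207,-0.067,-0.032,0.187,0,0,-0.029,0.249,-0.08,-0.038,0.225,0,0,-0.034,0.29,-0.094,-0.045,0.262,0,0,-0.039,0.3315,-0.107,-0.051,0.2995,-0.03,0,-0.039,0.3315,-0.107,-0.051,0.2995,-0.054,0,-0.039,0.3315,-0.107,-0.051,0.2995,-0.054,0,-0.039,0.3315,-0.107,-0.051,0.2995,-0.054,0]'

```text
clock: 6.0
position: [0.5028, 0.0935, 0.198]
ee_rot: [-2.183, -2.255, 0.003]
force: [0.1, -0.3, -2.0]
width: 0.155
gripper_force: 30.0
```

```bash
python3 -c "
from h import *
s=sensors.observe();p=s['position'];A=Ro.from_rotvec(s['ee_rot']).as_matrix();x,n,d=A.T
print(A.round(3).tolist(),go(V,[SL[0],SL[1],.073]),s['force'])
t=optics.get_image('top')[150:250,215:315]; sc=optics.get_image('scene')[165:275,220:330]
for b in(-.0075,.0075):
  for c in(-.074,.074):
    for k in (-.042,.063):
      q=p+k*d+b*n+c*x; print(k,b,c,'top',((proj('top',q)-[215,150])*4).round(),'scene',((proj('scene',q)-[220,165])*400/110).round())
f=lambda i:cv2.resize(np.clip(i*1.8,0,255).astype('uint8'),(400,400),interpolation=cv2.INTER_CUBIC)
cv2.imwrite('pics/p5.png',np.hstack([f(t),f(sc)]))"
```

```text
[[-0.032, 0.999, -0.003], [0.999, 0.032, 0.0], [0.001, -0.003, -1.0]] [-0.0003, -0.0022, 0.0005, 0.0005, 0.001, -0.125] [ 0.12514173 -0.32088675 -1.99558453]
-0.042 -0.0075 -0.074 top [327. 214.] scene [249.  11.]
0.063 -0.0075 -0.074 top [323. 230.] scene [245. 136.]
-0.042 -0.0075 0.074 top [ 29. 229.] scene [ 84. 118.]
0.063 -0.0075 0.074 top [ 60. 244.] scene [ 92. 246.]
-0.042 0.0075 -0.074 top [325. 184.] scene [231.   2.]
0.063 0.0075 -0.074 top [321. 204.] scene [229. 126.]
-0.042 0.0075 0.074 top [ 28. 199.] scene [ 67. 107.]
0.063 0.0075 0.074 top [ 59. 217.] scene [ 75. 235.]
```

View pics/p5.png

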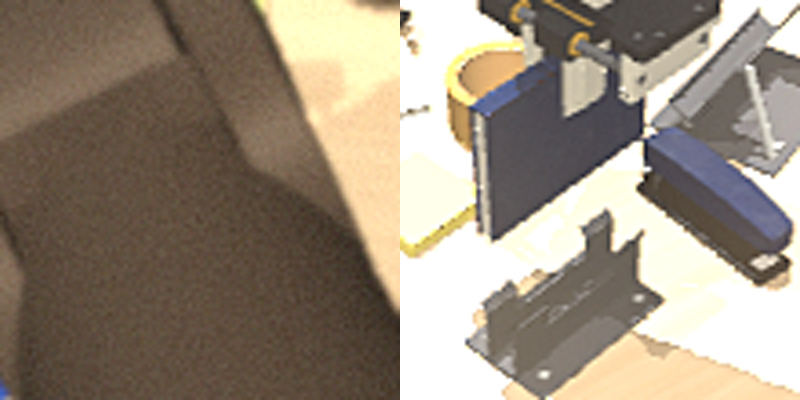

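The right panel shows the notebook upright in the fingers. Its lower-left corners are at local (92,240) and (75,232), against (92,246) and (75,235) expected, so it is above the slot to within about 1 px. I'll lower it into the slot in steps, watching the force.

Request:
arm_command --deltas '[0,-0.002,0.0005,0.0005,0.001,-0.03,0,0,-0.002,0.0005,0.0005,0.001,-0.06,0,0,-0.002,0.0005,0.0005,0.001,-0.07,0,0,-0.002,0.0005,0.0005,0.001,-0.08,0,0,-0.002,0.0005,0.0005,0.001,-0.09,0,0,-0.002,0.0005,0.0005,0.001,-0.1,0,0,-0.002,0.0005,0.0005,0.001,-0.108,0,0,-0.002,0.0005,0.0005,0.001,-0.108,0]'

```text
clock: 6.9
position: [0.5039, 0.0955, 0.0902]
ee_rot: [2.183, 2.258, 0.003]
force: [-0.4, -0.9, -1.8]
width: 0.16
gripper_force: 30.0
```

Request:
arm_command --deltas '[0,0,0,0,0,-0.004,0,0,0,0,0,0,-0.008,0,0,0,0,0,0,-0.012,0,0,0,0,0,0,-0.016,0,0,0,0,0,0,-0.018,0,0,0,0,0,0,-0.018,0]'

```text
clock: 7.5
position: [0.5042, 0.0956, 0.0727]
ee_rot: [2.183, 2.258, 0.004]
force: [-0.3, -0.1, -2.2]
width: 0.158
gripper_force: 30.0
```

Request:
arm_command --deltas '[0,0,0,0,0,-0.0015,0,0,0,0,0,0,-0.003,0,0,0,0,0,0,-0.003,0]'

```text
clock: 7.8
position: [0.5043, 0.0956, 0.0699]
ee_rot: [2.183, 2.258, 0.005]
force: [-0.4, -0.5, -1.3]
width: 0.157
gripper_force: 30.0
```

Request:
arm_command --deltas '[0,0,0,0,0,-0.001,0,0,0,0,0,0,-0.002,0,0,0,0,0,0,-0.002,0]'

```text
clock: 8.1
position: [0.5045, 0.0958, 0.0684]
ee_rot: [2.183, 2.257, 0.005]
force: [-1.3, -0.3, 3.9]
width: 0.155
gripper_force: 30.0
```

The force rose by 6 N at z = 0.068, which is where the floor should be. I'll release slowly and retreat upwards.

Request:
arm_command --deltas '[0,0,0,0,0,0,18,0,0,0,0,0,0,22,0,0,0,0,0,0,30,0,0,0,0,0,0,40,0,0,0,0,0,0,50,0,0,0,0,0,0,50,0,0,0,0,0,0,50,0,0,0,0,0,0,50]'

```text
clock: 8.9
position: [0.5044, 0.0957, 0.068]
ee_rot: [2.183, 2.258, 0.005]
force: [0.2, 0.6, -0.1]
width: 0.546
gripper_force: 0.0
```

Request:
arm_command --deltas '[0,0,0,0,0,0.01,50,0,0,0,0,0,0.025,50,0,0,0,0,0,0.05,50,0,0,0,0,0,0.08,50,0,0,0,0,0,0.12,50,0,0,0,0,0,0.16,50,0,0,0,-0.05,-0.04,0.2,50,0,0,0,-0.05,-0.09,0.2,50,0,0,0,-0.05,-0.14,0.2,50,0,0,0,-0.05,-0.19,0.2,50,0,0,0,-0.05,-0.24,0.2,50,0,0,0,-0.05,-0.24,0.2,50,0,0,0,-0.05,-0.24,0.2,50]'

```text
clock: 10.2
position: [0.4538, -0.1475, 0.2686]
ee_rot: [2.188, 2.251, 0.004]
force: [-0.2, 1.1, 0.6]
width: 0.542
gripper_force: 0.0
```

```bash
python3 -c "
from h import *
t=optics.get_image('top')[130:250,215:335]; sc=optics.get_image('scene')[165:285,220:340]
f=lambda i:cv2.resize(np.clip(i*1.8,0,255).astype('uint8'),(400,400),interpolation=cv2.INTER_CUBIC)
cv2.imwrite('pics/p6.png',np.hstack([f(t),f(sc)]))
x=V.as_matrix()[:,0];n=V.as_matrix()[:,1]
for c in(-.074,.074):
  for b in(-.0075,.0075):
    q=SL+[0,0,.105]+c*x+b*n; print(c,b,((proj('top',q)-[215,130])/.3).round(),((proj('scene',q)-[220,165])/.3).round())"
```

```text
-0.074 -0.0075 [267. 260.] [222. 150.]
-0.074 0.0075 [265. 239.] [207. 141.]
0.074 -0.0075 [ 54. 271.] [ 84. 251.]
0.074 0.0075 [ 53. 250.] [ 69. 241.]
```

View pics/p6.png

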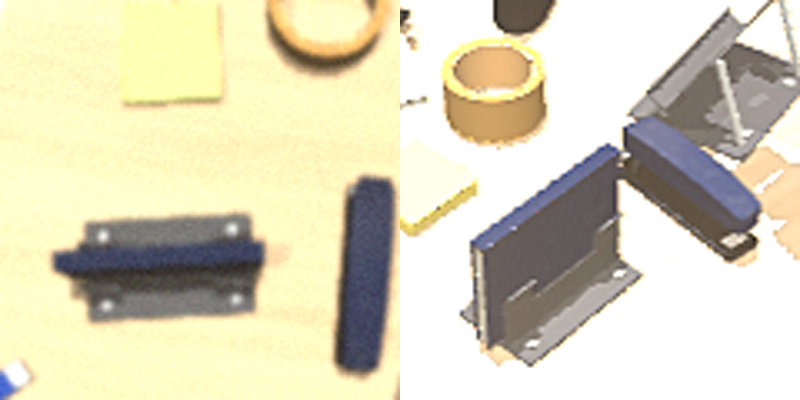

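The final picture shows the notebook upright in the narrow holder. Its top edge runs from (54,260) to (265,250), against (53,260) to (266,250) expected, so it is centred and on the floor. The stapler, sticky pad and eraser are where they were, and the gripper is clear.

```bash
python3 -c "
from cell import arm
print(arm.sign_off())"
```

```text
the job is handed in; nothing more can be done
None
```

The notebook stands upright on its long edge on the narrow holder's floor, centred to within a few mm in the last picture; the bystanders near it look unmoved, and I handed the job in at about 10 s on the robot's clock.

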